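# Set the ball dispenser's cap and tip out the valve balls

### The job

The dispenser on the bench holds two 14 mm steel valve balls. Turn its blue cap so that the smallest hole the balls can pass through stands squarely over the outlet, at the red mark, then tip the dispenser right over by its red crank handle so that both balls drop into its tray. Leave the cap at that hole.

Things in the scene. Friction and masses are not known exactly. Their poses are not given: they have to be found in the camera images.
- dispenser: fixed stand: dark base plate (205 x 140 x 6 mm), a grey tray in front, two aluminium posts that carry the tipping part. Origin on the bench, straight below the middle of the tipping hinge, which runs along the stand's y axis 125 mm above it. x points from the tray to the back (away from the robot, give or take 0.3 rad), y left, z up
- cap (a joint): turn of the blue cap about its upright axis; rad, grows counterclockwise seen from above, range -0.1 to 3.1, between 0.1 and 0.7 at the start. Three round holes, centres 30 mm from the axis: 9 mm across (over the outlet at 0), 24 mm (at 1.5), 34 mm (at 3.0). Stiff (0.06 N m), stays where left
- outlet (a point): middle of the mouth of the clear magazine that holds the balls, square, 20 mm wide inside; 30 mm before (-x of the stand) the cap's axis, just under the cap, beside the red block at the front rim. The cap: blue disc, 98 mm across, 5 mm thick, its top face 181 mm above the bench while upright, its axis through the stand's origin
- cap_grip (a point): white grip bar on the cap, 48 x 14 mm, 34 mm high above the cap's face; turns with it. The point lies on the cap's axis, 23 mm above that face, 11 mm below the bar's top. x runs along the bar toward the 24 mm hole, y across, z up. The bar reaches 14 mm from the axis toward that hole and 34 mm the other way (long end, black stripe on top)
- tip (a joint): tipping of magazine, cap and crank about the hinge; rad, 0 upright (at the start, an end stop), grows as the top goes over toward the tray (-x of the stand), end stop at 2.1. Balls run out from about 1.8 on, if the hole over the outlet lets them. Stiff (0.35 N m, about 5 to 8 N at the handle), stays where left
- crank_handle (a point): red round crank handle, 12 mm thick, 56 mm long, parallel to the stand's y axis on its left (+y) side. The point is its middle, 102 mm from the stand's middle, 70 mm from the hinge line: 69 mm behind (+x) and 12 mm above it when upright; tipping swings it over the top to the front. Pinch it from above, fingers before and behind; it turns between them
- tray_in (a point): middle of the inner floor of the grey tray, 10 mm above the bench; inside 122 mm (x) by 102 mm (y), walls 24 mm high above the floor; axes as those of the stand
- ball_0_center (a point): steel ball, 14 mm across, 10 to 17 g, one of two alike, lying in the clear upright magazine of the dispenser at the start; this point is its centre
- ball_1_center (a point): steel ball, 14 mm across, 10 to 17 g, one of two alike, lying in the clear upright magazine of the dispenser at the start; this point is its centre
- ball_0: the first ball (its origin lies on its surface: use the centre point)
- ball_1: the second ball (likewise)

How it is judged:
By the outcome, as a careful person would: the job done as asked, in the order asked, and still so for the second after the job is handed in, with the robot touching nothing.
It also fails if it takes over 51 s, if anything falls off the work surface, if the arm or the gripper's body presses on something with over 40 N, if the wrist force passes 120 N, or if a joint passes its speed limit or range.

### The arm

A 7-joint arm with a two-finger parallel gripper is mounted at the origin on the work surface; the furniture and walls round the work are solid. World frame = base frame: x ahead of the robot, y to its left, z up, the work surface at z = 0. Lengths are in m, angles in degrees, forces in N, time in s.
With the tool pointing down it reaches from about 0.35 to 0.9 m from the base axis. Payload 8.1 kg.
Tool frame: the origin (TCP) lies between the finger pads; the fingertips stand 19 mm ahead of it and the grasp point (between the pads) is the TCP; z points along the fingers, y is the line along which they close (so a half turn about z gives the same grasp; the last joint's range is limited). The gripper opens to 92 mm and grips with 3 to 60 N. Pads are 19 mm wide; open, the fingers measure 130 mm over their backs; the gripper's body (75 mm by 190 mm) begins 47 mm behind the grasp point.
Start: joints at [-76.753, 24.895, 1.432, 90.138, -0.665, 64.973, -4.303], TCP at [0.205, 0.591, 0.208] pointing down, gripper open.
Joint ranges: [-149.89, 149.89], [-25.12, 119.58], [-72.63, 75.52], [4.76, 147.25], [-75.54, 255.54], [6.69, 114.76], [-157.13, 157.13]. Speed limits (degrees/s): [127.2, 127.2, 172.46, 172.46, 180, 180, 180].

### API

Orientations are given as [roll, pitch, yaw] about the fixed x, y, z axes, in that order (R = Rz(yaw) Ry(pitch) Rx(roll)).
In Python, from bench import telemetry, cams, ticket, find_in, silhouettes, spot_point gives the robot as it stands. The module is installed in compiled form; this text tells all that it offers.
- The arm moves only by the shell command python3 -m pendant 'ROWS' [FORCE]. ROWS is JSON, a list of rows, each a list of 3 entries, a list of its own where there are three numbers: the shift along the tool's x, y, z in mm, then the turn, a rotation vector about the tool's x, y, z in degrees, then the opening, from -1 (shut) to 1 (fully open). In form: [[[tx, ty, tz], [wx, wy, wz], fingers], ...]. A call has 1 to 12 rows; each row is the pose to reach, as a shift and turn from the pose commanded when the call began, along the tool's axes at that moment; what a row does not reach only later rows make up. A row lasts 1/10 s, in which the tool goes at most 50 mm and 8.59 degrees, less where a joint would pass 70% of its speed; a pose out of reach is approached as far as the arm can. A call with a gripper value outside its range is refused whole. The fingers move at their own pace and stop on an object; FORCE is the grip in N (left out, the last holds). Time passes only in rows, so rows that repeat a pose let the fingers close. It gives the time, the measured TCP pose, the force, the opening and the grip force at its end, in the units of the state.
- telemetry.observe(): the state, without advancing time (a new reading comes with each control period).
- cams.read_camera(name): name is "side" or "top" or "wrist"; returns a dict with "image" (420x560x3 uint8, red, green, blue), "fx", "fy", "cx", "cy" (pixels), "world_from_camera" (4x4, takes a point from camera to world coordinates). Camera axes: x right, y down, z forward; pixel columns grow to the right and rows downward; lengths in m; the calibration is good to about 2 mm. A picture is of the moment at which its call begins. There is no depth.
- ticket.job_done(): hands the job in; it is judged then, once.
Trained networks look in the newest picture that a camera, given by its name, has taken for a name from the list of things; names that differ only in an ending like _2 or _b are one class to them, and where a whole thing is asked for, a point or a joint stands for the part that bears it (a point fixed in the world has none). Each returns a list of dicts, best first, with "confidence" (0 to 1); they miss things now and then, are a little off and sometimes report something else, mostly with a low value. They report only what shows in the picture. A call takes as long as a camera call.
- find_in(camera, thing): "at" ([x, y, z] in m, in world coordinates, good to about 4 mm: the middle of the surface that is visible of it).
- silhouettes(camera, thing): "pixels" (420x560 bool, what is visible of it).
- spot_point(camera, thing): "at" ([x, y, z] in m, in world coordinates, good to about 4 mm: a listed point, or the origin of a listed thing).
The state is a dict: "clock": time; "joints": joint angles; "joint_velocities": joint speeds; "joint_torque": joint torques, N m; "eef_pos": TCP position; "eef_rot": TCP orientation; "contact_force": force on the tool from outside, world axes, zero at the start; "wrist_torque": the same for the moment, N m; "gripper_width": finger opening in m; "gripper_force": force on a finger pad.
Only numpy, scipy, OpenCV 4.12 (cv2) and the standard library are available. Lean on these libraries where they do the work, as an engineer would, in place of code of your own. Each camera call takes 0.05 s, during which the arm holds its last target. There are 200 camera calls.

## Working session

There is one attempt and no reset: what is moved stays moved. The work goes in short steps, Python scripts to look and compute and a shell command to move; the robot and the scene stay as the last step left them, time stands still between calls to the robot, and variables do not carry over. Pictures are saved under pics/ and viewed, at most 10 in all, crops included, and the job is handed in when it is done.

```bash
mkdir -p pics
cat > h.py <<'E'
import numpy as np, cv2
from bench import telemetry, cams, ticket, find_in, silhouettes, spot_point
from scipy.spatial.transform import Rotation as R
def pic(n,f,crop=None):
    c=cams.read_camera(n); im=c["image"][:,:,::-1]
    if crop: a,b,w,h=crop; im=cv2.resize(im[b:b+h,a:a+w],None,fx=3,fy=3)
    cv2.imwrite(f"pics/{f}.png",im); return c
def proj(c,p):
    q=np.linalg.inv(c["world_from_camera"])@np.r_[p,1]; return c["fx"]*q[0]/q[2]+c["cx"],c["fy"]*q[1]/q[2]+c["cy"]
def tool():
    s=telemetry.observe(); return s,R.from_euler('xyz',s["eef_rot"],degrees=True)
def to(p):
    s,r=tool(); return np.round(r.inv().apply(np.array(p)-s["eef_pos"])*1000,1)
E
python3 - <<'E'
from h import *
np.set_printoptions(precision=4,suppress=True)
ims=[]
for n in ("top","side"):
    c=cams.read_camera(n); ims.append(c["image"][:,:,::-1])
    for t in ("dispenser","cap_grip","outlet","crank_handle","tray_in","ball_0_center"):
        r=spot_point(n,t)
        print(n,t,[(np.array(x["at"]),round(x["confidence"],2)) for x in r[:2]])
cv2.imwrite("pics/a.png",cv2.resize(np.vstack(ims),(448*1,672))[:600] if 0 else cv2.resize(np.hstack(ims),(800,300)))
s=telemetry.observe();print(s["eef_pos"],s["eef_rot"],s["clock"],s["gripper_width"])
E
```

```text
top dispenser [(array([ 0.4976, -0.1104, -0.0007]), 0.55)]
top cap_grip [(array([ 0.5004, -0.112 ,  0.2048]), 0.89)]
top outlet []
top crank_handle [(array([ 0.5758, -0.0137,  0.1363]), 0.97)]
top tray_in [(array([ 0.4145, -0.109 ,  0.0082]), 0.66)]
top ball_0_center []
side dispenser [(array([ 0.5039, -0.116 , -0.0029]), 0.6)]
side cap_grip [(array([ 0.4988, -0.1131,  0.1982]), 0.73), (array([ 0.4676, -0.1109,  0.1761]), 0.32)]
side outlet [(array([ 0.4714, -0.1131,  0.1784]), 0.68)]
side crank_handle [(array([ 0.5735, -0.0128,  0.1387]), 0.78)]
side tray_in [(array([ 0.4183, -0.1102,  0.0101]), 0.92)]
side ball_0_center []
[0.2048 0.5905 0.2076] [179.9948   0.0012 160.8725] 0.7 0.09193918315240475
```

View picture.

View pics/a.png

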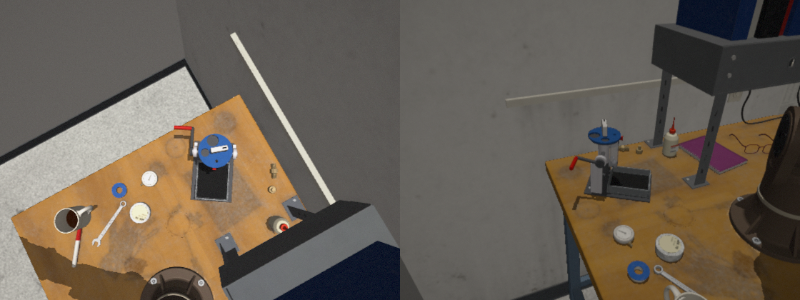

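Run:
```python
from h import *
np.set_printoptions(precision=4,suppress=True)
c=pic("top","b",(215,140,140,150))
for p in ([.5,-.112,.181],[.5,-.112,.215],[.53,-.112,.181],[.5,-.082,.181],[.47,-.112,.181]): print(p,proj(c,p))
print(c["world_from_camera"])
```

```text
[0.5, -0.112, 0.181] (np.float64(301.58279494714606), np.float64(210.3563243479979))
[0.5, -0.112, 0.215] (np.float64(302.2223761160944), np.float64(208.47668764669027))
[0.53, -0.112, 0.181] (np.float64(301.8497910236864), np.float64(195.81665787494825))
[0.5, -0.082, 0.181] (np.float64(286.8981406982515), np.float64(210.03899922654963))
[0.47, -0.112, 0.181] (np.float64(301.3137868667388), np.float64(225.0055574691698))
[[ 0.0246 -0.9947  0.1002  0.4126]
 [-0.9994 -0.0218  0.0281 -0.0843]
 [-0.0257 -0.1008 -0.9946  0.9782]
 [ 0.      0.      0.      1.    ]]
```

View pics/b.png

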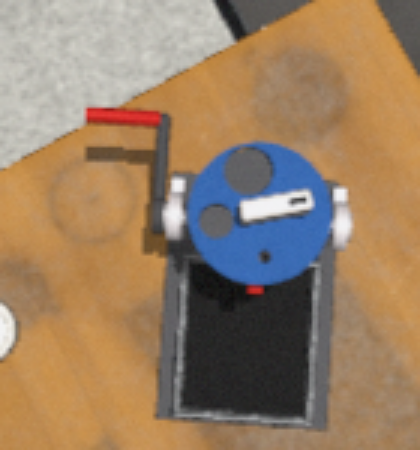

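Run:
```python
from h import *
print(to([.35,.24,.32]),to([.5,-.11,.32]))
```

```text
[-252.  -283.6 -112.5] [-508.5 -565.1 -112.5]
```

```bash
python3 -m pendant '[[[-20,-22,-30],[0,0,4],1],[[-45,-50,-60],[0,0,8],1],[[-70,-80,-85],[0,0,12],1],[[-95,-108,-100],[0,0,16],1],[[-120,-136,-112],[0,0,20],1],[[-147,-165,-112],[0,0,24],1],[[-173,-195,-112],[0,0,28],1],[[-200,-225,-112],[0,0,32],1],[[-226,-255,-112],[0,0,36],1],[[-252,-284,-112],[0,0,40],1],[[-278,-313,-112],[0,0,44],1],[[-304,-342,-112],[0,0,48],1]]'
python3 - <<'E'
from h import *
s,_=tool();print(s["contact_force"],s["eef_rot"],to([.5,-.06,.32]),to([.5,-.11,.32]))
E
```

```text
clock: 1.95
eef_pos: [0.3803, 0.1662, 0.3198]
eef_rot: [180.0, -0.0, 112.7]
contact_force: [-0.1, 0.8, -0.0]
gripper_width: 0.0919
gripper_force: 0.0
[-0.0550781   0.80292031 -0.01630177] [ 1.79954029e+02 -3.12141391e-02  1.12707262e+02] [-254.9   23.1   -0.3] [-301.     3.8   -0.4]
```

```bash
python3 -m pendant '[[[-25,2,0],[0,0,2],1],[[-55,4,0],[0,0,4],1],[[-90,6,0],[0,0,6],1],[[-125,8,0],[0,0,8],1],[[-160,8,0],[0,0,10],1],[[-195,8,0],[0,0,12],1],[[-225,7,0],[0,0,12],1],[[-250,6,0],[0,0,12],1],[[-275,5,0],[0,0,12],1],[[-292,4,0],[0,0,12],1],[[-301,4,0],[0,0,12],1],[[-301,4,0],[0,0,12],1]]'
python3 - <<'E'
from h import *
np.set_printoptions(precision=4,suppress=True)
c=pic("wrist","c"); s,_=tool();print(s["contact_force"],s["eef_rot"],s["joints"])
for t in ("cap_grip","outlet","dispenser"): print(t,[(np.array(x["at"]),round(x["confidence"],2)) for x in spot_point("wrist",t)[:2]])
for p in ([.5,-.112,.181],[.5,-.112,.215],[.47,-.1105,.181]): print(p,proj(c,p))
print(c["world_from_camera"],c["fx"])
E
```

```text
clock: 3.15
eef_pos: [0.5007, -0.1089, 0.3195]
eef_rot: [-180.0, 0.0, 100.8]
contact_force: [-0.8, 0.3, -0.3]
gripper_width: 0.0916
gripper_force: 0.0
[0.4441 0.6648 0.184 ] [-179.9869   -0.0103  100.8376] [-28.7764  10.5119  42.5653  97.7066  -7.3567  74.6491  26.1034]
cap_grip [(array([ 0.501 , -0.115 ,  0.2083]), 0.87)]
outlet [(array([ 0.4722, -0.1123,  0.1747]), 0.65)]
dispenser []
[0.5, -0.112, 0.181] (np.float64(282.7546426228779), np.float64(199.09338493591895))
[0.5, -0.112, 0.215] (np.float64(282.64307306930573), np.float64(208.81757999574984))
[0.47, -0.1105, 0.181] (np.float64(254.0998291203432), np.float64(192.39479432481517))
[[ 0.9825  0.1775  0.0574  0.4849]
 [ 0.1865 -0.9347 -0.3027 -0.027 ]
 [-0.0001  0.308  -0.9514  0.4963]
 [ 0.      0.      0.      1.    ]] 318.3280005733105
```

View pics/c.png

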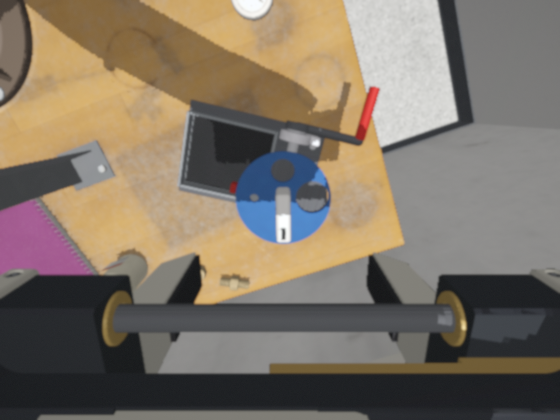

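```bash
python3 -m pendant '[[[-3,-1,20],[0,0,0],1],[[-3,-1,45],[0,0,0],0.5],[[-3,-1,70],[0,0,0],0],[[-3,-1,90],[0,0,0],0],[[-3,-1,105],[0,0,0],0],[[-3,-1,113],[0,0,0],0],[[-3,-1,113],[0,0,0],-0.3],[[-3,-1,113],[0,0,0],-0.6],[[-3,-1,113],[0,0,0],-1],[[-3,-1,113],[0,0,0],-1],[[-3,-1,113],[0,0,0],-1],[[-3,-1,113],[0,0,0],-1]]' 25
```

```text
clock: 4.55
eef_pos: [0.5003, -0.1112, 0.2068]
eef_rot: [180.0, -0.0, 100.9]
contact_force: [-0.1, 1.2, -0.7]
gripper_width: 0.0085
gripper_force: 0.0
```

Run:
```python
from h import *
s,_=tool();print(s["gripper_width"],s["gripper_force"],s["contact_force"])
c=pic("wrist","d"); s,_=tool();print(s["gripper_width"],s["gripper_force"])
c=pic("side","e",(200,130,170,160))
s,_=tool();print(s["gripper_width"],s["gripper_force"])
```

```text
0.008537958267734362 0.0 [-0.14351123  1.19249718 -0.74324991]
0.004050642153749299 0.0
0.0016731644444599738 0.0
```

View pics/d.png

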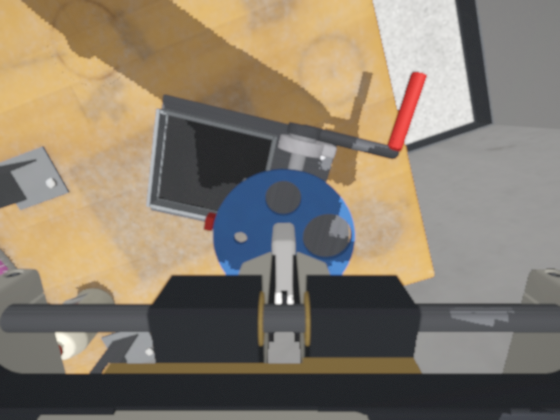

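View pics/e.png

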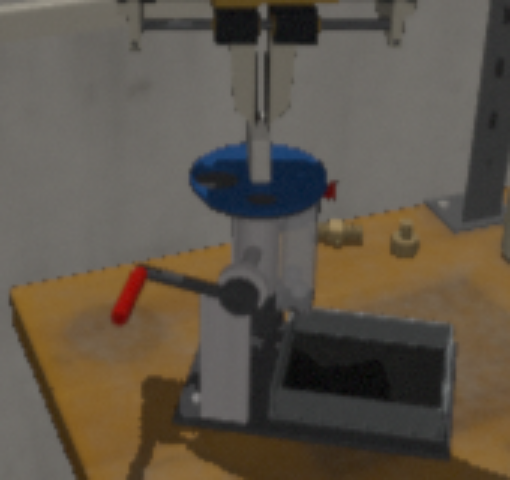

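Run:
```python
from h import *
np.set_printoptions(precision=4,suppress=True)
s,_=tool();print(s["eef_pos"],s["gripper_width"],s["joints"])
e=np.array(s["eef_pos"])
for n in ("side","top","wrist"):
    c=cams.read_camera(n)
    for p in (e,e-[0,0,.019],[.5,-.112,.215],[.5,-.112,.181]):
        u=np.array(proj(c,p)); print(n,p,u,(u-[200,130])*3 if n=="side" else "")
    print([(np.array(x["at"]),round(x["confidence"],2)) for x in spot_point(n,"cap_grip")[:2]])
```

```text
[ 0.5002 -0.1112  0.2066] 0.0016731644444599738 [-25.5951  16.3888  41.0916 108.0967 -12.3745  59.9841  31.4531]
side [ 0.5002 -0.1112  0.2066] [285.5288 177.8876] [256.5863 143.6627]
side [ 0.5002 -0.1112  0.1876] [285.3319 185.8689] [255.9956 167.6067]
side [0.5, -0.112, 0.215] [285.7793 174.1282] [257.338  132.3845]
side [0.5, -0.112, 0.181] [285.4235 188.4198] [256.2704 175.2595]
[(array([ 0.5033, -0.111 ,  0.2005]), 0.75), (array([ 0.4172, -0.1114,  0.0082]), 0.52)]
top [ 0.5002 -0.1112  0.2066] [301.6344 208.8325] 
top [ 0.5002 -0.1112  0.1876] [301.288  209.8831] 
top [0.5, -0.112, 0.215] [302.2224 208.4767] 
top [0.5, -0.112, 0.181] [301.5828 210.3563] 
[]
wrist [ 0.5002 -0.1112  0.2066] [284.1905 254.6876] 
wrist [ 0.5002 -0.1112  0.1876] [284.1531 242.41  ] 
wrist [0.5, -0.112, 0.215] [283.5562 262.0845] 
wrist [0.5, -0.112, 0.181] [283.5853 239.6759] 
[(array([ 0.5014, -0.1138,  0.2061]), 0.82)]
```

Run:
```python
import cv2
a=cv2.imread("pics/d.png")[160:360,200:370]; b=cv2.imread("pics/e.png")[0:220,130:400]
a=cv2.resize(a,(425,500),interpolation=2); b=cv2.resize(b,(375,306))
b=cv2.copyMakeBorder(b,0,194,0,0,0); cv2.imwrite("pics/f.png",cv2.hconcat([a,b]))
```

```text
(no output)
```

View pics/f.png

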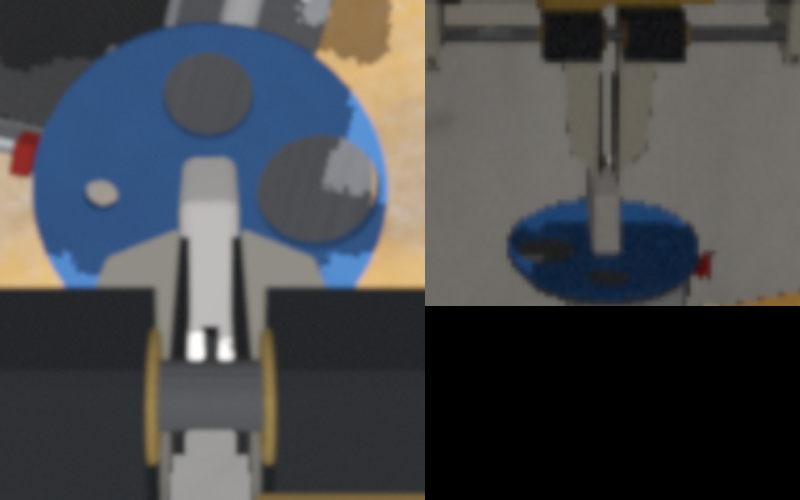

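```bash
python3 -m pendant '[[[0,0,0],[0,0,0],0],[[0,0,0],[0,0,0],0],[[0,0,0],[0,0,0],0],[[0,0,0],[0,0,0],0],[[0,0,5],[0,0,0],0],[[0,0,10],[0,0,0],0],[[0,0,15],[0,0,0],0],[[0,0,20],[0,0,0],0],[[0,0,25],[0,0,0],0],[[0,0,30],[0,0,0],0],[[0,0,30],[0,0,0],0]]'
python3 - <<'E'
from h import *
pic("side","g",(200,130,170,160)); s,_=tool(); print(s["contact_force"],s["gripper_width"])
E
```

```text
clock: 6.05
eef_pos: [0.4997, -0.1111, 0.1758]
eef_rot: [-179.9, -0.0, 100.9]
contact_force: [-0.2, 0.6, 0.7]
gripper_width: 0.046
gripper_force: 0.0
[-0.32117203  0.08661751  0.49404889] 0.04622193564233542
```

View pics/g.png

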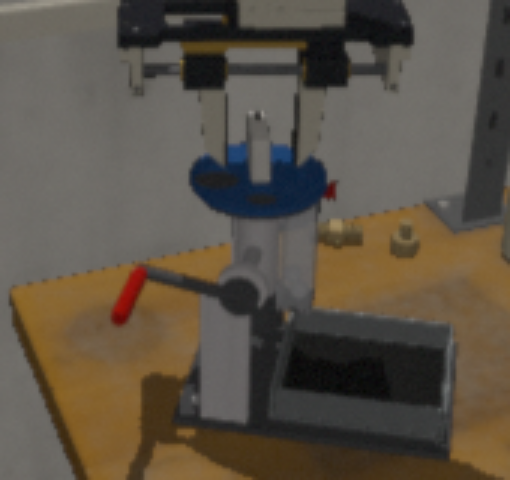

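```bash
python3 -m pendant '[[[0,0,0],[0,0,0],-1],[[0,0,0],[0,0,0],-1],[[0,0,0],[0,0,0],-1],[[0,0,0],[0,0,0],-1],[[0,0,0],[0,0,0],-1],[[0,0,0],[0,0,0],-1],[[0,0,0],[0,0,0],-1]]' 20
```

```text
clock: 6.8
eef_pos: [0.5002, -0.1111, 0.1766]
eef_rot: [180.0, -0.0, 100.9]
contact_force: [-1.5, 0.6, 2.5]
gripper_width: 0.014
gripper_force: 20.0
```

```bash
python3 -m pendant '[[[0,0,0],[0,0,-3],-1],[[0,0,0],[0,0,-8],-1],[[0,0,0],[0,0,-14],-1],[[0,0,0],[0,0,-20],-1],[[0,0,0],[0,0,-26],-1],[[0,0,0],[0,0,-32],-1],[[0,0,0],[0,0,-38],-1],[[0,0,0],[0,0,-44],-1],[[0,0,0],[0,0,-50],-1],[[0,0,0],[0,0,-55],-1],[[0,0,0],[0,0,-60],-1],[[0,0,0],[0,0,-60],-1]]'
cat > ang.py <<'E'
from h import *
def angs(n):
    c=cams.read_camera(n); T=c["world_from_camera"]; s=telemetry.observe(); out={}
    for t in ("cap_grip","outlet"): out[t]=[(np.round(x["at"],4),round(x["confidence"],2)) for x in spot_point(n,t)[:1]]
    print(n,out,s["eef_rot"],s["contact_force"]); cv2.imwrite(f"pics/ang_{n}.png",c["image"][:,:,::-1]); np.save(f"T_{n}",T)
    return c
E
python3 - <<'E'
from ang import *
c=angs("wrist"); print([proj(c,p) for p in ([.5,-.112,.181],[.47,-.1105,.181])])
E
```

```text
clock: 8.0
eef_pos: [0.4994, -0.1118, 0.1766]
eef_rot: [-180.0, -0.1, 160.9]
contact_force: [-5.4, -2.3, 4.8]
gripper_width: 0.0138
gripper_force: 20.0
wrist {'cap_grip': [(array([ 0.4983, -0.1123,  0.2066]), 0.72)], 'outlet': [(array([ 0.4769, -0.114 ,  0.1746]), 0.61)]} [-1.79966463e+02 -5.86625058e-02  1.60726149e+02] [-5.51234404 -1.31400895  5.97984429]
[(np.float64(284.8515225921939), np.float64(259.4379350355931)), (np.float64(270.13852689234125), np.float64(213.46156516975657))]
```

View pics/ang_wrist.png

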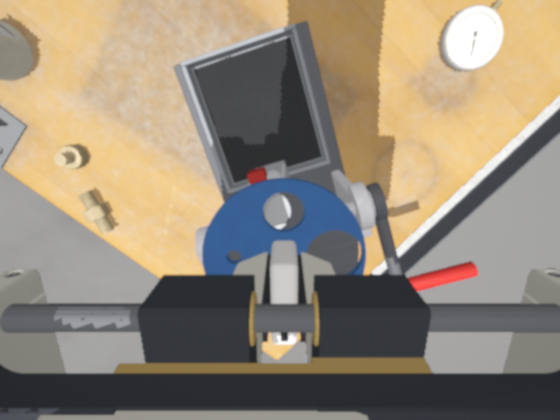

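Run:
```python
from ang import *
c=cams.read_camera("wrist"); im=c["image"].astype(int); T=c["world_from_camera"]
def bp(u,z):
    d=T[:3,:3]@[(u[0]-c["cx"])/c["fx"],(u[1]-c["cy"])/c["fy"],1]; return T[:3,3]+d*(z-T[2,3])/d[2]
red=(im[:,:,0]>90)&(im[:,:,1]<50)&(im[:,:,2]<60)
n,l,st,ce=cv2.connectedComponentsWithStats(red.astype(np.uint8))
O=np.array([.5,-.112])
for i in range(1,n):
    if st[i,4]>30:
        for z in (.17,.178): p=bp(ce[i],z)[:2]-O; print("red",ce[i],st[i],p,np.degrees(np.arctan2(-p[1],-p[0])))
# hole: non-blue region inside the cap around (283,210)
blue=(im[:,:,2]>im[:,:,0]+35)
m=(~blue).astype(np.uint8); n,l,st,ce=cv2.connectedComponentsWithStats(m)
for i in range(1,n):
    if 100<st[i,4]<4000: p=bp(ce[i],.181)[:2]-O; print("hole",ce[i],st[i],p,np.degrees(np.arctan2(-p[1],-p[0])),np.hypot(*p))
# cap centre: fit from blue hull
ys,xs=np.where(blue[170:300,190:380]); P=np.c_[xs+190,ys+170].astype(np.float32)
hull=cv2.convexHull(P)[:,0]; W=np.array([bp(u,.181)[:2] for u in hull if u[1]<265])
A=np.c_[2*W,np.ones(len(W))]; s=np.linalg.lstsq(A,(W**2).sum(1),rcond=None)[0]; print("centre",s[:2],np.sqrt(s[2]+s[:2]@s[:2]))
for n_ in ("top","side"):
    cams.read_camera(n_)
    for t in ("crank_handle","tray_in"): print(n_,t,[np.round(x["at"],4) for x in spot_point(n_,t)[:1]])
```

```text
red [255.81730769 172.50961538] [246 167  19  14 104] [-0.0530609   0.00073495] -0.7935515393219124
red [255.81730769 172.50961538] [246 167  19  14 104] [-0.05422662  0.0018938 ] -2.0001737919064846
hole [283.02709568 210.57239627] [ 263  193   41   37 1181] [-0.02918222  0.00912382] -17.361845187454325 0.0305752480110819
centre [ 0.49856598 -0.11220924] 0.04802734471921477
top crank_handle []
top tray_in []
side crank_handle [array([ 0.5779, -0.0139,  0.1395])]
side tray_in [array([ 0.4177, -0.1112,  0.0076])]
```

```bash
python3 -m pendant '[[[0,0,0],[0,0,-3],-1],[[0,0,0],[0,0,-7],-1],[[0,0,0],[0,0,-11],-1],[[0,0,0],[0,0,-14],-1],[[0,0,0],[0,0,-16],-1],[[0,0,0],[0,0,-16],-1],[[0,0,0],[0,0,-16],-1]]'
python3 - <<'E'
from ang import *
c=cams.read_camera("wrist"); T0=np.load("T_wrist.npy")
def bp(u,z,T):
    d=T[:3,:3]@[(u[0]-c["cx"])/c["fx"],(u[1]-c["cy"])/c["fy"],1]; return (T[:3,3]+d*(z-T[2,3])/d[2])[:2]
for a,b in (((177,68),(228,193)),((305,22),(345,190)),((177,68),(305,22))):
    p=bp(b,.034,T0)-bp(a,.034,T0); print("tray",p,np.degrees(np.arctan2(p[1],p[0])))
im=c["image"].astype(int);T=c["world_from_camera"]; cv2.imwrite("pics/i.png",c["image"][:,:,::-1])
O=np.array([.4988,-.112])
blue=(im[:,:,2]>im[:,:,0]+35); red=(im[:,:,0]>90)&(im[:,:,1]<50)&(im[:,:,2]<60)
for nm,m,z in (("red",red,.176),("hole",~blue,.181)):
    n,l,st,ce=cv2.connectedComponentsWithStats(m.astype(np.uint8))
    for i in range(1,n):
        if 40<st[i,4]<4000: p=bp(ce[i],z,T)-O; print(nm,ce[i],st[i],p,np.degrees(np.arctan2(-p[1],-p[0])),np.hypot(*p))
E
```

```text
clock: 9.2
eef_pos: [0.4993, -0.1121, 0.1766]
eef_rot: [-180.0, -0.1, 176.6]
contact_force: [-5.4, -3.3, 5.4]
gripper_width: 0.0137
gripper_force: 20.0
tray [ 0.12494816 -0.00043637] -0.2000984002338783
tray [ 0.15834087 -0.00796714] -2.880486371106875
tray [0.00311888 0.12258198] 88.54252319921252
red [282.58695652 170.58695652] [275 166  14  11  92] [-0.0514914   0.00167137] -1.8591216276137357 0.05151851568768331
hole [283.38893281 210.51146245] [ 262  191   43   40 1265] [-0.02958628  0.00083121] -1.6092692400372572 0.029597956018413675
hole [233.98947368 255.10526316] [228 251  13   9  95] [-0.00359977 -0.03011765] 83.1841394796626 0.030332016958963613
```

View pics/i.png

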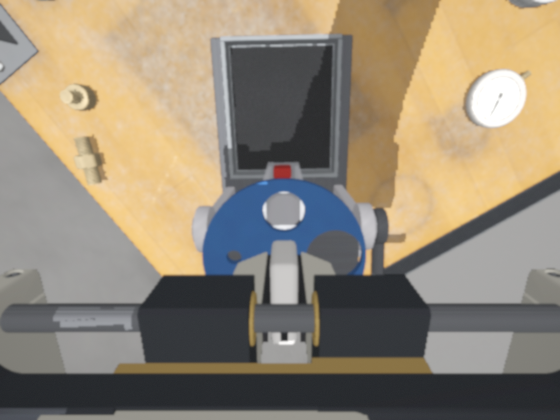

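```bash
python3 -m pendant '[[[0,0,0],[0,0,0],0],[[0,0,0],[0,0,0],0],[[0,0,0],[0,0,0],0],[[0,0,0],[0,0,0],0],[[0,0,-15],[0,0,0],0],[[0,0,-35],[0,0,0],0],[[0,0,-55],[0,0,0],0.3],[[0,0,-70],[0,0,7],0.3],[[-5,10,-80],[0,0,15],0.3],[[-15,25,-80],[0,0,23],0.3],[[-25,40,-80],[0,0,31],0.3],[[-35,55,-80],[0,0,39],0.3]]'
python3 - <<'E'
from h import *
np.set_printoptions(precision=4,suppress=True)
s,_=tool();print(to([.573,-.009,.19]),to([.573,-.009,.104]),s["contact_force"])
E
```

```text
clock: 10.45
eef_pos: [0.5386, -0.0574, 0.2567]
eef_rot: [180.0, 0.0, 137.5]
contact_force: [0.8, -1.4, -0.2]
gripper_width: 0.0598
gripper_force: 0.0
[ 7.4 58.9 66.7] [  7.4  58.9 152.7] [ 0.7988 -1.4399 -0.2253]
```

```bash
python3 -m pendant '[[[1,8,0],[0,0,7],0.3],[[3,22,0],[0,0,15],0.3],[[5,38,10],[0,0,23],0.3],[[7,52,20],[0,0,31],0.3],[[7,59,30],[0,0,39],0.3],[[7,59,40],[0,0,46],0.3],[[7,59,45],[0,0,49.5],0.3],[[7,59,45],[0,0,49.5],0.3]]'
python3 - <<'E'
from h import *
np.set_printoptions(precision=4,suppress=True)
c=pic("wrist","j"); print([(np.round(x["at"],4),round(x["confidence"],2)) for x in spot_point("wrist","crank_handle")[:2]])
h=spot_point("wrist","crank_handle")
if h: print(to(np.array(h[0]["at"])+[0,.004,-.033]))
s,_=tool();print(s["eef_pos"],s["eef_rot"],to([.573,-.009,.104]),proj(c,[.573,-.009,.137]),s["contact_force"])
E
```

```text
clock: 11.25
eef_pos: [0.5721, -0.0093, 0.2107]
eef_rot: [-179.9, 0.0, 88.3]
contact_force: [0.4, 0.9, 0.9]
gripper_width: 0.0596
gripper_force: 0.0
[(array([ 0.5728, -0.0135,  0.1394]), 0.81)]
[  0.2   0.  105.5]
[ 0.5727 -0.0097  0.2119] [179.9735  -0.0058  88.4726] [  0.7   0.2 107.9] (np.float64(285.0940939617408), np.float64(216.01876702554492)) [-0.2885  0.4427  0.4857]
```

View pics/j.png

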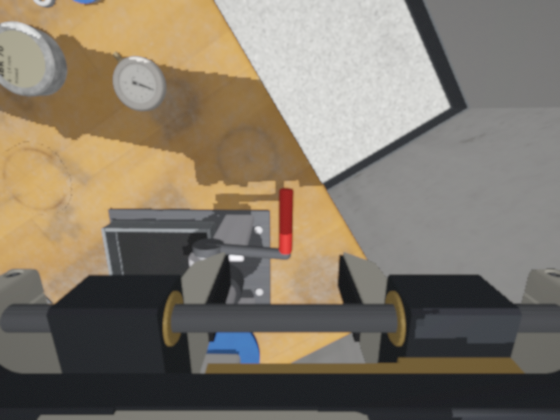

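```bash
python3 -m pendant '[[[0,0,20],[0,0,0],0.3],[[0,0,45],[0,0,0],0.3],[[0,0,70],[0,0,0],0.3],[[0,0,90],[0,0,0],0.3],[[0,0,102],[0,0,0],0.3],[[0,0,106],[0,0,0],0],[[0,0,106],[0,0,0],-1],[[0,0,106],[0,0,0],-1],[[0,0,106],[0,0,0],-1],[[0,0,106],[0,0,0],-1],[[0,0,106],[0,0,0],-1],[[0,0,106],[0,0,0],-1]]' 20
python3 - <<'E'
from h import *
np.set_printoptions(precision=1,suppress=True)
s,r=tool();print(s["contact_force"],s["gripper_width"],s["gripper_force"])
# arc: stand yaw -2 deg
a=np.radians(-2); ex=np.array([np.cos(a),np.sin(a),0])
for t in np.arange(.1,2.15,.1):
    f=lambda t:.0700*(np.cos(np.arctan2(12,69)+t)*ex+np.array([0,0,np.sin(np.arctan2(12,69)+t)]))
    print(round(t,2),r.inv().apply(f(t)-f(0))*1000)
E
```

```text
clock: 12.6
eef_pos: [0.5735, -0.0097, 0.106]
eef_rot: [179.9, -0.0, 88.4]
contact_force: [3.2, 0.8, 0.7]
gripper_width: 0.0111
gripper_force: 20.0
[3.2 0.8 0.7] 0.01106595712217538 19.994008541107178
0.1 [ 0.  -1.5 -6.8]
0.2 [  0.   -3.7 -13.5]
0.3 [  0.   -6.6 -19.9]
0.4 [  0.1 -10.1 -25.9]
0.5 [  0.1 -14.1 -31.6]
0.6 [  0.1 -18.7 -36.9]
0.7 [  0.2 -23.9 -41.7]
0.8 [  0.2 -29.4 -45.9]
0.9 [  0.2 -35.4 -49.6]
1.0 [  0.3 -41.7 -52.6]
1.1 [  0.3 -48.3 -55. ]
1.2 [  0.4 -55.  -56.7]
1.3 [  0.4 -62.  -57.8]
1.4 [  0.5 -68.9 -58.1]
1.5 [  0.5 -75.9 -57.8]
1.6 [  0.5 -82.9 -56.8]
1.7 [  0.6 -89.6 -55. ]
1.8 [  0.6 -96.2 -52.6]
1.9 [   0.7 -102.5  -49.6]
2.0 [   0.7 -108.5  -45.9]
2.1 [   0.8 -114.   -41.7]
```

```bash
python3 -m pendant '[[[0,0,0],[0,0,0],-1],[[0,-1.5,-7],[0,0,0],-1],[[0,-4,-13.5],[0,0,0],-1],[[0,-6.5,-20],[0,0,0],-1],[[0,-10,-26],[0,0,0],-1],[[0,-14,-31.5],[0,0,0],-1],[[0,-18.5,-37],[0,0,0],-1],[[0,-24,-41.5],[0,0,0],-1],[[0,-29.5,-46],[0,0,0],-1],[[0,-35.5,-49.5],[0,0,0],-1],[[0,-41.5,-52.5],[0,0,0],-1],[[0,-41.5,-52.5],[0,0,0],-1]]' 35
```

```text
clock: 13.8
eef_pos: [0.5362, -0.0081, 0.1612]
eef_rot: [179.3, -0.1, 88.4]
contact_force: [9.2, 1.8, 13.0]
gripper_width: 0.0108
gripper_force: 35.0
```

```bash
python3 -m pendant '[[[0,-6.5,-2.5],[0,0,0],-1],[[0,-13,-4],[0,0,0],-1],[[0,-20,-5],[0,0,0],-1],[[0,-27,-5.5],[0,0,0],-1],[[0,-34,-5],[0,0,0],-1],[[0,-41,-4],[0,0,0],-1],[[0,-48,-2.5],[0,0,0],-1],[[0,-54.5,0],[0,0,0],-1],[[0,-61,3],[0,0,0],-1],[[0,-67,7],[0,0,0],-1],[[0,-72,11],[0,0,0],-1],[[0,-72,11],[0,0,0],-1]]'
```

```text
clock: 15.0
eef_pos: [0.4603, -0.0052, 0.1481]
eef_rot: [179.8, -0.1, 88.4]
contact_force: [1.0, 4.5, 7.1]
gripper_width: 0.0109
gripper_force: 35.0
```

```bash
python3 -m pendant '[[[0,-3,3],[0,0,0],-1],[[0,-3,3],[0,0,0],-1],[[0,-3,3],[0,0,0],-1],[[0,-3,3],[0,0,0],-1],[[0,-3,3],[0,0,0],-1],[[0,-3,3],[0,0,0],-1],[[0,-3,3],[0,0,0],-1],[[0,-3,3],[0,0,0],-1]]'
python3 - <<'E'
from h import *
np.set_printoptions(precision=4,suppress=True)
c=pic("side","k",(200,130,180,160))
for n in ("side","wrist","top"):
    if n!="side": cams.read_camera(n)
    for t in ("ball_0_center","tray_in","crank_handle"): print(n,t,[(np.round(x["at"],4),round(x["confidence"],2)) for x in spot_point(n,t)[:3]])
E
```

```text
clock: 15.8
eef_pos: [0.4596, -0.0052, 0.1467]
eef_rot: [179.6, -0.2, 88.4]
contact_force: [0.9, 5.0, 26.2]
gripper_width: 0.0106
gripper_force: 35.0
side ball_0_center []
side tray_in [(array([ 0.419 , -0.1103,  0.0083]), 0.91), (array([ 0.5024, -0.1142, -0.0009]), 0.55)]
side crank_handle [(array([ 0.463 , -0.0091,  0.1803]), 0.83)]
wrist ball_0_center []
wrist tray_in []
wrist crank_handle [(array([ 0.4619, -0.0081,  0.1819]), 0.72)]
top ball_0_center [(array([ 0.3701, -0.1074,  0.0185]), 0.41)]
top tray_in [(array([ 0.414 , -0.1069,  0.0094]), 0.94)]
top crank_handle []
```

View pics/k.png

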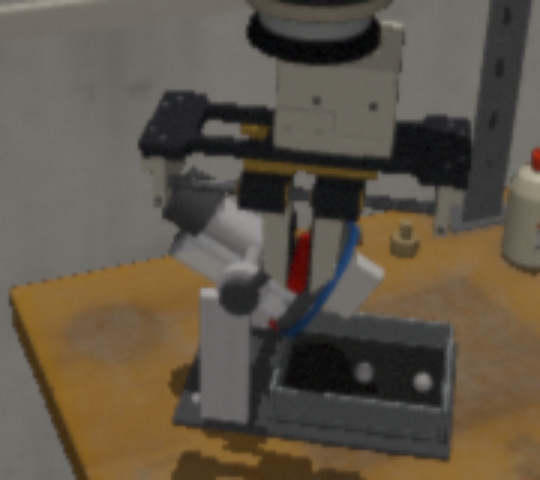

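```bash
python3 -m pendant '[[[0,3,-3],[0,0,0],-1],[[0,3,-3],[0,0,0],-0.6],[[0,3,-3],[0,0,0],-0.3],[[0,3,-3],[0,0,0],0],[[0,3,-3],[0,0,0],0],[[0,3,-3],[0,0,0],0],[[0,3,-20],[0,0,0],0],[[0,3,-45],[0,0,0],0],[[0,3,-75],[0,0,0],0],[[0,3,-105],[0,0,0],0],[[0,3,-120],[0,0,0],0],[[0,3,-120],[0,0,0],0]]'
python3 - <<'E'
from h import *
np.set_printoptions(precision=4,suppress=True)
for n in ("top","side","wrist"):
    c=cams.read_camera(n)
    for t in ("ball_0_center","crank_handle","cap_grip"): print(n,t,[(np.round(x["at"],4),round(x["confidence"],2)) for x in spot_point(n,t)[:3]])
    im=c["image"].astype(int)
    g=(im.min(2)>95)&(im.max(2)-im.min(2)<25)
    k,l,st,ce=cv2.connectedComponentsWithStats(g.astype(np.uint8))
    u=[proj(c,[.418+a*.055,-.11+b*.045,.017]) for a in(-1,1) for b in(-1,1)]; u=np.array(u)
    print([ (ce[i].round(),st[i,4]) for i in range(1,k) if 6<st[i,4]<150 and (ce[i]>u.min(0)).all() and (ce[i]<u.max(0)).all()])
s=telemetry.observe();print(s["contact_force"],s["clock"])
E
```

```text
clock: 17.6
eef_pos: [0.4603, -0.0065, 0.2659]
eef_rot: [179.8, -0.1, 88.4]
contact_force: [-0.1, -0.4, -0.5]
gripper_width: 0.0461
gripper_force: 0.0
top ball_0_center [(array([ 0.3704, -0.1055,  0.0174]), 0.57), (array([ 0.4326, -0.1094,  0.0864]), 0.55)]
top crank_handle [(array([ 0.4615, -0.0093,  0.1802]), 0.69)]
top cap_grip [(array([ 0.4327, -0.1069,  0.0852]), 0.78)]
[(array([298., 252.]), np.int32(70)), (array([294., 271.]), np.int32(28))]
side ball_0_center [(array([ 0.3658, -0.1033,  0.017 ]), 0.51), (array([ 0.4353, -0.1093,  0.0833]), 0.18)]
side crank_handle [(array([ 0.4639, -0.0059,  0.1846]), 0.87), (array([ 0.4315, -0.111 ,  0.0824]), 0.22), (array([ 0.417 , -0.1081,  0.0153]), 0.16)]
side cap_grip [(array([ 0.4295, -0.1118,  0.0833]), 0.56)]
[(array([341., 256.]), np.int32(15))]
wrist ball_0_center [(array([ 0.3686, -0.1012,  0.0181]), 0.48)]
wrist crank_handle []
wrist cap_grip [(array([ 0.4288, -0.1115,  0.0896]), 0.81), (array([ 0.4087, -0.1046,  0.0217]), 0.35)]
[(array([225., 245.]), np.int32(93)), (array([256., 247.]), np.int32(84)), (array([285., 249.]), np.int32(29))]
[-0.1188 -0.2702  0.6049] 18.2
```

```bash
python3 -c "
from bench import ticket; print(ticket.job_done())"
```

```text
the job is handed in; nothing more can be done
None
```

The cap is at the 24 mm hole, the dispenser is tipped to its end stop, and the side camera showed both balls in the tray; the job is handed in after about 18 s of robot time, though I viewed 11 pictures, one over the limit of 10.

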